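# Tamp the drying blocks level and close the box

## Task

Three of the ceramic drying blocks in the steel box stick up over the rim: tamp them down level with the others using the flat tamper (not the fingers or the lid), gently, as they are brittle. Then stand the tamper upright on the counter clear of the box, and put the lid squarely on the box so that it sits fully down on the rim. Leave the tin, the jar and the bowl alone.

Things in the scene. Friction and masses are not known exactly. Their poses are not given: they have to be found in the camera images.
- box: open dark steel box fixed to the counter, 176 (x) x 142 (y) x 62 mm high outside, walls and floor 4 mm thick (58 mm deep inside). Origin: centre of its underside; x along its longer side, z up. It holds eight drying blocks in one layer, long sides along x: a -x and a +x column of four blocks side by side (lanes 33.5 mm wide). When level, their tops are 34 mm above the counter
- box_rim (a point): centre of the box's mouth at rim height, 62 mm above the counter; axes as the box
- tamper_grip (a point): tamper standing on the counter beside the box (side varies): square steel plate 72 x 72 x 10 mm, upright square wooden handle 26 x 26 mm from 20 to 125 mm above the plate's underside, sides parallel to the plate's. This point: on the handle's axis, 90 mm above the plate's underside; x and y along the plate's sides, z up. 0.28 to 0.46 kg
- lid_grip (a point): centre of the lid's wooden bar handle, 70 (x) x 18 (y) x 34 mm high, on the middle of the lid; 29 mm above the skirt's lower edge, 21 mm above the underside of the plate that lies on the rim when seated; x along the bar and the lid's longer side, z up
- lid: loose flat steel lid, right way up on the counter on the other side of the box: plate 182 (x) x 148 (y) x 4 mm, under it an 8 mm deep skirt, 158 x 124 mm, that goes inside the box's mouth with 5 mm play each side. Origin: centre of the skirt's lower edge (8 mm below the rim when seated); axes as lid_grip. 0.28 to 0.46 kg
- tamper: the same tamper; origin at the centre of its plate's underside
- block0: white ceramic drying block, 76 (x) x 30 x 30 mm, 0.1 kg, brittle (bears 60 N); origin at its centre, x along its length. In the box's -x column, lane varies. At the start it leans on the -x end wall by friction, about 36 deg from level, foot towards the box's middle, upper end about 10 mm above the rim; pressed down there with a few newtons its foot slides inwards until it lies flat
- block1: white ceramic drying block, 76 (x) x 30 x 30 mm, 0.1 kg, brittle (bears 60 N); origin at its centre, x along its length. In the box's -x column, lane varies. At the start it leans on the -x end wall by friction, about 36 deg from level, foot towards the box's middle, upper end about 10 mm above the rim; pressed down there with a few newtons its foot slides inwards until it lies flat
- block2: white ceramic drying block, 76 (x) x 30 x 30 mm, 0.1 kg, brittle (bears 60 N); origin at its centre, x along its length. In the box's -x column, lane varies. Flat at the start
- block3: white ceramic drying block, 76 (x) x 30 x 30 mm, 0.1 kg, brittle (bears 60 N); origin at its centre, x along its length. In the box's -x column, lane varies. Flat at the start
- block4: white ceramic drying block, 76 (x) x 30 x 30 mm, 0.1 kg, brittle (bears 60 N); origin at its centre, x along its length. In the box's +x column, lane varies. At the start it leans on the +x end wall by friction, about 36 deg from level, foot towards the box's middle, upper end about 10 mm above the rim; pressed down there with a few newtons its foot slides inwards until it lies flat
- block5: white ceramic drying block, 76 (x) x 30 x 30 mm, 0.1 kg, brittle (bears 60 N); origin at its centre, x along its length. In the box's +x column, lane varies. Flat at the start
- block6: white ceramic drying block, 76 (x) x 30 x 30 mm, 0.1 kg, brittle (bears 60 N); origin at its centre, x along its length. In the box's +x column, lane varies. Flat at the start
- block7: white ceramic drying block, 76 (x) x 30 x 30 mm, 0.1 kg, brittle (bears 60 N); origin at its centre, x along its length. In the box's +x column, lane varies. Flat at the start
- tin: bystander: round steel dressing tin, 96 mm wide, 63 mm high, beyond the box; origin at its underside
- jar: bystander: glass jar 64 mm wide, 100 mm high; origin at its underside
- beaker: bystander: white plastic bowl 90 mm wide, 75 mm high; origin at its underside
There are look-alikes about, which are no part of the job. Leave any green or purple look-alike of the tamper alone.

How it is judged:
By the outcome, as a careful person would: the job done as asked, in the order asked, and still so for the second after the job is handed in, with the robot touching nothing.
It also fails if it takes over 72 s, if anything falls off the work surface, if the arm or the gripper's body presses on something with over 40 N, if the wrist force passes 120 N, or if a joint passes its speed limit or range.

## Robot

A 6-joint arm with a two-finger parallel gripper is mounted at the origin on the work surface. World frame = base frame: x ahead of the robot, y to its left, z up, the work surface at z = 0. Lengths are in m, angles in degrees, forces in N, time in s.
With the tool pointing down it reaches from about 0.4 to 0.825 m from the base axis. Payload 7 kg.
Tool frame: the origin (TCP) lies between the finger pads; the fingertips stand 19 mm ahead of it and the grasp point (between the pads) is the TCP; z points along the fingers, y is the line along which they close (so a half turn about z gives the same grasp; the last joint's range is limited). The gripper opens to 88 mm and grips with 3 to 60 N. Pads are 19 mm wide; open, the fingers measure 130 mm over their backs; the gripper's body (78 mm by 193 mm) begins 47 mm behind the grasp point.
Start: joints at [-56.431, 20.546, 0.682, 0, -70.136, -16.507], TCP at [0.198, -0.645, 0.246] pointing down, gripper open.
Joint ranges: [-176.03, 176.03], [-82.01, 121.73], [-58.28, 71.71], [-173.87, 95.51], [-174.79, -0.11], [-173.66, 173.66]. Speed limits (degrees/s): [136.94, 136.94, 172.46, 180, 180, 180].

## Interface

Orientations are given as [roll, pitch, yaw] about the fixed x, y, z axes, in that order (R = Rz(yaw) Ry(pitch) Rx(roll)).
In Python, from plant import get_obs, snapshot, close_job, spot_in, spot_point gives the robot as it stands.
- The arm moves only by the tool play_rows, never from a script. Its argument "plan" is a list of rows, each a list of 6 numbers: the shift along the tool's x, y, z in cm, then the turn, a rotation vector about the tool's x, y, z in degrees. A call has 1 to 20 rows; each row shifts and turns the commanded pose from where the row before left it, along the tool's axes as they then stand; what a row does not reach is not made up. A row lasts 1/12 s, in which the tool goes at most 41.7 mm and 7.16 degrees, less where a joint would pass 70% of its speed; a pose out of reach is approached as far as the arm can. A call is refused whole if a number of a shift passes 4.17 or a number of a turn 7.16, either way. A call with a gripper value outside its range is refused whole. "grip" is the finger opening in cm, from 0 to 8.76, set as the call begins (left out, the last holds). The fingers move at their own pace and stop on an object; the grip force is fixed at half the most. Time passes only in rows, so rows that do not move let the fingers close. It gives the time, the measured TCP pose, the force, the opening and the grip force at its end, in the units of the state.
- get_obs(): the state, without advancing time (a new reading comes with each control period).
- snapshot(name): name is "side" or "top" or "wrist"; returns a dict with "frame" (384x512x3 uint8, red, green, blue), "fx", "fy", "cx", "cy" (pixels), "k1" (the pictures are not rectified: a ray, as slopes to the right and down, at radius r is drawn at 1 + k1 r^2 times it, then the intrinsics apply), "position" and "attitude" of the camera in the world. Camera axes: x right, y down, z forward; pixel columns grow to the right and rows downward; lengths in m; the calibration is good to about 2 mm. A picture is of the moment at which its call begins. There is no depth.
- close_job(): hands the job in; it is judged then, once.
Trained networks look in the newest picture that a camera, given by its name, has taken for a name from the list of things; names that differ only in an ending like _2 or _b are one class to them, and where a whole thing is asked for, a point or a joint stands for the part that bears it (a point fixed in the world has none). Each returns a list of dicts, best first, with "score" (0 to 1); they miss things now and then, are a little off and sometimes report something else, mostly with a low value. They report only what shows in the picture. A call takes as long as a camera call. They do not tell look-alikes from the thing itself.
- spot_in(camera, thing): "position" ([x, y, z] in m, in world coordinates, good to about 4 mm: the middle of the surface that is visible of it).
- spot_point(camera, thing): "position" ([x, y, z] in m, in world coordinates, good to about 4 mm: a listed point, or the origin of a listed thing).
The state is a dict: "clock": time; "joint_pos": joint angles; "qvel": joint speeds; "tau": joint torques, N m; "tool_pos": TCP position; "orientation": TCP orientation; "force": force on the tool from outside, world axes, zero at the start; "moment": the same for the moment, N m; "opening": finger opening in m; "gripper_force": force on a finger pad.
Only numpy, scipy, OpenCV 4.12 (cv2) and the standard library are available. Lean on these libraries where they do the work, as an engineer would, in place of code of your own. Each camera call takes 0.05 s, during which the arm holds its last target. There are 200 camera calls.

## Working session

There is one attempt and no reset: what is moved stays moved. The work goes in short steps, Python scripts to look and compute and a tool call to move; the robot and the scene stay as the last step left them, time stands still between calls to the robot, and variables do not carry over. Pictures are saved under pics/ and viewed, at most 11 in all, crops included, and the job is handed in when it is done.

Besides the shell and the picture viewer there is one more tool, called after "Call:" by a JSON object that holds its "method" and its "body", one argument or row to a line. play_rows: Moves the arm, as the interface text tells. Its arguments: {"type":"object","properties":{"plan":{"type":"array","items":{"type":"array","items":{"type":"number"}}},"grip":{"type":"number"}},"required":["plan"]}

```bash
mkdir -p pics
cat > h.py <<'E'
import numpy as np, cv2
from scipy.spatial.transform import Rotation as R
from plant import *
def save(cam,name):
    s=snapshot(cam); cv2.imwrite(f'pics/{name}.png',s['frame'][:,:,::-1]); np.save(f'pics/{name}.npy',s,allow_pickle=True); return s
def cR(s):
    a=np.array(s['attitude'],float)
    return R.from_euler('xyz',a,degrees=True).as_matrix() if a.size==3 else (a if a.shape==(3,3) else R.from_quat(a).as_matrix())
def ray2z(s,u,v,z):
    x,y=(u-s['cx'])/s['fx'],(v-s['cy'])/s['fy']; a,b=x,y
    for _ in range(20):
        k=1+s['k1']*(a*a+b*b); a,b=x/k,y/k
    d=cR(s)@np.array([a,b,1]); p=np.array(s['position']); return p+d*(z-p[2])/d[2]
def proj(s,P):
    q=cR(s).T@(np.array(P)-np.array(s['position'])); a,b=q[0]/q[2],q[1]/q[2]; k=1+s['k1']*(a*a+b*b)
    return np.array([s['fx']*a*k+s['cx'],s['fy']*b*k+s['cy']])
E
python3 - <<'E'
from h import *
for c in ['top','side']:
    s=save(c,c+'0'); print(c,s['position'],s['attitude'],s['fx'],s['k1'])
    for t in ['box_rim','tamper_grip','lid_grip','tamper','lid','block0','tin','jar','beaker']:
        for d in spot_point(c,t): print(t,round(d['score'],2),np.round(d['position'],3),np.round(proj(s,d['position'])))
print(get_obs())
cv2.imwrite('pics/both.png',np.vstack([cv2.imread('pics/top0.png')[:300]]))
E
```

```text
top [ 0.49099435 -0.07381227  1.07937923] [-176.70724881   -0.65465482  -91.23960977] 370.6486070360833 -0.01930320801185404
box_rim 0.63 [0.481 0.013 0.061] [222. 221.]
tamper_grip 0.92 [ 0.38  -0.333  0.09 ] [353. 257.]
tamper_grip 0.9 [ 0.359 -0.485  0.088] [409. 263.]
tamper_grip 0.88 [ 0.508 -0.324  0.093] [348. 209.]
tamper_grip 0.72 [ 0.535 -0.439  0.094] [390. 198.]
lid_grip 0.67 [0.469 0.319 0.032] [115. 228.]
tamper 0.92 [ 0.511 -0.315  0.006] [337. 208.]
tamper 0.81 [ 0.38  -0.332 -0.004] [344. 253.]
tamper 0.63 [ 0.353 -0.489  0.003] [398. 261.]
tamper 0.56 [ 0.536 -0.434 -0.001] [377. 199.]
lid 0.93 [ 0.467  0.311 -0.004] [122. 228.]
lid 0.73 [0.472 0.315 0.032] [116. 227.]
block0 0.77 [ 0.524 -0.013  0.023] [233. 206.]
block0 0.67 [0.53  0.02  0.035] [221. 204.]
block0 0.64 [ 0.514 -0.045  0.019] [244. 209.]
block0 0.62 [ 0.428 -0.015  0.016] [234. 240.]
block0 0.6 [0.437 0.011 0.037] [224. 237.]
block0 0.53 [0.456 0.08  0.018] [201. 230.]
block0 0.51 [0.543 0.053 0.023] [210. 200.]
tin 0.85 [ 0.753 -0.001  0.001] [228. 128.]
tin 0.24 [ 0.427 -0.017  0.017] [235. 240.]

[... 1256 characters left out ...]
0.077 0.02 ] [255. 229.]
{'clock': 1.0, 'joint_pos': array([-5.64316433e+01,  2.05461037e+01,  6.83076213e-01,  1.26630295e-05,
       -7.01352637e+01, -1.65072326e+01]), 'qvel': array([-0.07267376, -0.05270549, -0.00599972,  0.05406622,  0.09389683,
        0.00104715]), 'tau': array([ 1.30735971e-04, -5.82393014e+01,  2.93303311e+01,  7.00248823e+00,
        1.24847208e-02, -4.94994117e-05]), 'tool_pos': array([ 0.19802668, -0.64529011,  0.24557268]), 'orientation': array([-1.79998358e+02,  4.74124123e-04, -1.62938872e+02]), 'force': array([-0.36463608,  0.22870293, -0.11901787]), 'moment': array([ 0.00332465,  0.00253821, -0.05585581]), 'gripper_force': 0.0, 'opening': 0.0877458365211329}
```

View pics/top0.png

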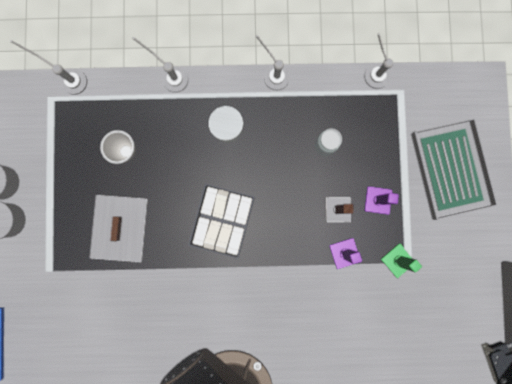

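View pics/side0.png

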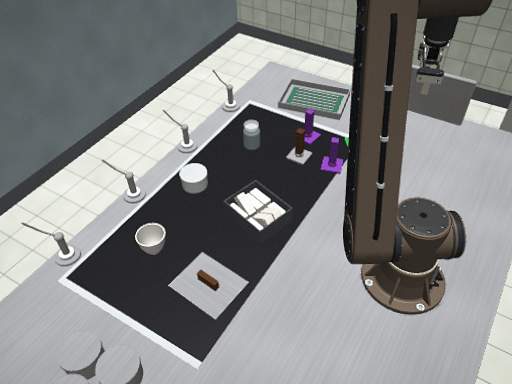

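Run:
```python
import cv2,numpy as np
i=cv2.imread('pics/top0.png')
a=cv2.resize(i[180:264,187:259],None,fx=6,fy=6,interpolation=cv2.INTER_CUBIC)
b=cv2.resize(i[180:264,320:372],None,fx=6,fy=6,interpolation=cv2.INTER_CUBIC)
cv2.imwrite('pics/c1.png',np.hstack([a,b]))
```

```text
(no output)
```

View pics/c1.png

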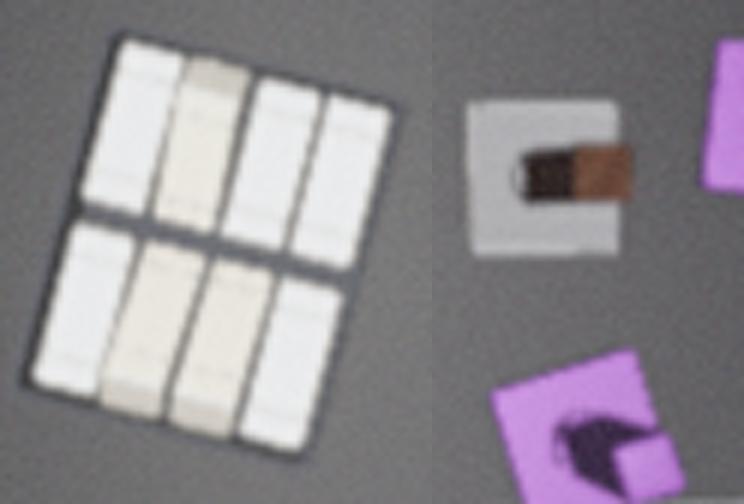

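```bash
cat >> h.py <<'E'
def warp(s,z,c,half=0.15,mm=0.5):
    # rectified top-down patch at height z: row grows with x, col grows with y
    n=int(2*half*1000/mm); g=(np.arange(n)*mm/1000-half)
    X,Y=np.meshgrid(c[0]+g,c[1]+g,indexing='ij')
    q=(np.stack([X,Y,0*X+z],-1)-np.array(s['position']))@cR(s); a,b=q[...,0]/q[...,2],q[...,1]/q[...,2]; k=1+s['k1']*(a*a+b*b)
    return cv2.remap(s['frame'],np.float32(s['fx']*a*k+s['cx']),np.float32(s['fy']*b*k+s['cy']),cv2.INTER_CUBIC)
def rect(m,c,half,mm):
    cs,_=cv2.findContours(m.astype(np.uint8),cv2.RETR_EXTERNAL,cv2.CHAIN_APPROX_NONE); k=max(cs,key=cv2.contourArea)
    (col,row),(w,h),an=cv2.minAreaRect(k); p=cv2.boxPoints(((col,row),(w,h),an))
    P=np.stack([c[0]-half+p[:,1]*mm/1000,c[1]-half+p[:,0]*mm/1000],1)
    e=[P[1]-P[0],P[2]-P[1]]; L=[np.linalg.norm(v) for v in e]
    an=[np.degrees(np.arctan2(v[1],v[0])) for v in e]
    return P.mean(0),L,an
E
python3 - <<'E'
from h import *
s=np.load('pics/top0.npy',allow_pickle=True).item()
f=lambda x,y:ray2z(s,187+x/6-.4,180+y/6-.4,.062)
P=np.array([f(118,32),f(397,100),f(305,462),f(22,388)])[:,:2]
print('box',P.mean(0),[np.linalg.norm(P[i]-P[i-1]) for i in range(4)],[np.degrees(np.arctan2(*(P[i]-P[i-1])[::-1])) for i in range(4)])
f=lambda x,y:ray2z(s,320+(x-432)/6-.4,180+y/6-.4,.01)
P=np.array([f(469,100),f(618,99),f(618,255),f(472,258)])[:,:2]
print('tamper',P.mean(0),[np.linalg.norm(P[i]-P[i-1]) for i in range(4)],[np.degrees(np.arctan2(*(P[i]-P[i-1])[::-1])) for i in range(4)])
for n,z,c,h in [('lid',.012,(.468,.316),.14),('tamper',.01,(.510,-.316),.055)]:
    w=warp(s,z,c,h); g=w.astype(int).mean(-1); sat=w.max(-1).astype(int)-w.min(-1)
    m=(g>100)&(sat<40)
    m=cv2.morphologyEx(m.astype(np.uint8),cv2.MORPH_OPEN,np.ones((9,9)))
    print(n,rect(m,c,h,.5))
E
```

```text
box [0.48386246 0.01543672] [np.float64(0.16773370647462763), np.float64(0.13167072989875342), np.float64(0.16979443560885693), np.float64(0.13291161035319893)] [np.float64(-15.853572825867484), np.float64(-104.92089594254529), np.float64(164.5710332484646), np.float64(74.18402270199695)]
tamper [ 0.5082948 -0.3174819] [np.float64(0.07612775099806005), np.float64(0.07232936951538506), np.float64(0.07527481105749664), np.float64(0.070616478879315)] [np.float64(-0.7337916434602177), np.float64(-90.81983327993018), np.float64(177.95923719786094), np.float64(89.88602717283254)]
lid (array([0.46780425, 0.31652904], dtype=float32), [np.float32(0.18772492), np.float32(0.1543506)], [np.float32(174.45154), np.float32(84.45153)])
tamper (array([ 0.50975   , -0.31624997], dtype=float32), [np.float32(0.10949996), np.float32(0.10949996)], [np.float32(90.0), np.float32(0.0)])
```

Call:
{"method": "play_rows", "body": {
  "plan": [
    [0, 0, 0, 0, 0, -6],
    [0, 0, 0, 0, 0, -6],
    [0, 0, 0, 0, 0, -6],
    [0, 0, 0, 0, 0, -6],
    [0, 0, 0, 0, 0, -6],
    [0, 0, 0, 0, 0, -6],
    [0, 0, 0, 0, 0, -6],
    [0, 0, 0, 0, 0, -6],
    [0, 0, 0, 0, 0, -6],
    [0, 0, 0, 0, 0, -6],
    [0, 0, 0, 0, 0, -6],
    [0, 0, 0, 0, 0, -6]
  ],
  "grip": 8.76
}}

```text
clock: 2.0
tool_pos: [0.198, -0.6453, 0.2456]
orientation: [-180.0, 0.0, -90.6]
force: [-0.0, 0.3, -0.2]
opening: 0.0874
gripper_force: 0.0
```

Call:
{"method": "play_rows", "body": {
  "plan": [
    [-2.78, -2.53, 0, 0, 0, 0],
    [-2.78, -2.53, 0, 0, 0, 0],
    [-2.78, -2.53, 0, 0, 0, 0],
    [-2.78, -2.53, 0, 0, 0, 0],
    [-2.78, -2.53, 0, 0, 0, 0],
    [-2.78, -2.53, 0, 0, 0, 0],
    [-2.78, -2.53, 0, 0, 0, 0],
    [-2.78, -2.53, 0, 0, 0, 0],
    [-2.78, -2.53, 0, 0, 0, 0],
    [-2.78, -2.53, 0, 0, 0, 0],
    [-2.78, -2.53, 0, 0, 0, 0],
    [-2.78, -2.53, 0, 0, 0, 0],
    [0, 0, 0, 0, 0, 0],
    [0, 0, 0, 0, 0, 0]
  ]
}}

```text
clock: 3.17
tool_pos: [0.5084, -0.315, 0.2455]
orientation: [180.0, 0.0, -90.7]
force: [0.0, -0.0, -0.0]
opening: 0.0877
gripper_force: 0.0
```

Run:
```python
from h import *
s=save('wrist','w1'); print(s['position'],s['attitude'],get_obs()['tool_pos'],get_obs()['clock'])
for t in ['tamper_grip','tamper']:
    for d in spot_point('wrist',t): print(t,round(d['score'],2),np.round(d['position'],3),np.round(proj(s,d['position'])))
```

```text
[ 0.50652477 -0.39276018  0.38348167] [1.63208378e+02 2.39985401e-02 1.79282482e+02] [ 0.5074442  -0.31597158  0.24545199] 3.2167
tamper_grip 0.85 [ 0.381 -0.334  0.091] [383. 163.]
tamper_grip 0.59 [ 0.535 -0.432  0.092] [232.  63.]
tamper 0.69 [ 0.532 -0.437 -0.005] [242.  69.]
tamper 0.69 [ 0.355 -0.488  0.001] [385.  25.]
tamper 0.64 [ 0.508 -0.317  0.086] [262. 178.]
tamper 0.63 [ 0.507 -0.314  0.001] [263. 165.]
tamper 0.63 [ 0.38  -0.333  0.004] [358. 151.]
```

View pics/w1.png

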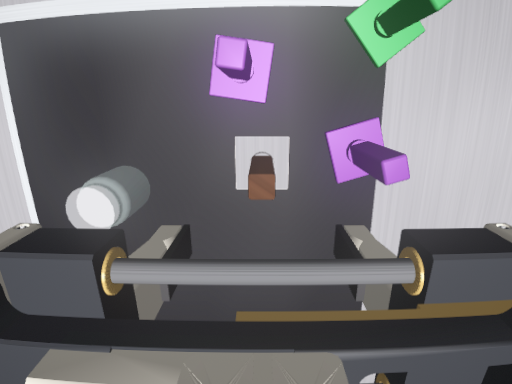

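Run:
```python
from h import *
s=np.load('pics/w1.npy',allow_pickle=True).item()
for z,q in [(.01,[(236,137),(289,137),(289,190),(236,190)]),(.125,[(249,172),(275,172),(274.5,198),(249.5,198)])]:
    P=np.array([ray2z(s,u,v,z) for u,v in q])[:,:2]; print(P.mean(0),[np.linalg.norm(P[i]-P[i-1]).round(4) for i in range(4)],[np.degrees(np.arctan2(*(P[i]-P[i-1])[::-1])).round(1) for i in range(4)])
```

```text
[ 0.5073944  -0.31716834] [np.float64(0.0716), np.float64(0.0685), np.float64(0.0716), np.float64(0.0722)] [np.float64(-92.2), np.float64(179.3), np.float64(90.8), np.float64(-0.7)]
[ 0.5078426  -0.32041959] [np.float64(0.0253), np.float64(0.0241), np.float64(0.0253), np.float64(0.0238)] [np.float64(-90.4), np.float64(179.3), np.float64(88.9), np.float64(-0.7)]
```

Call:
{"method": "play_rows", "body": {
  "plan": [
    [0.15, 0, 3, 0, 0, 0],
    [0, 0, 3, 0, 0, 0],
    [0, 0, 3, 0, 0, 0],
    [0, 0, 3, 0, 0, 0],
    [0, 0, 2, 0, 0, 0],
    [0, 0, 1, 0, 0, 0],
    [0, 0, 0.55, 0, 0, 0],
    [0, 0, 0, 0, 0, 0]
  ]
}}

```text
clock: 3.98
tool_pos: [0.5064, -0.3188, 0.0896]
orientation: [179.9, 0.0, -91.0]
force: [0.3, 0.0, -0.1]
opening: 0.0879
gripper_force: 0.0
```

Call:
{"method": "play_rows", "body": {
  "plan": [
    [0, 0, 0, 0, 0, 0],
    [0, 0, 0, 0, 0, 0],
    [0, 0, 0, 0, 0, 0],
    [0, 0, 0, 0, 0, 0],
    [0, 0, 0, 0, 0, 0],
    [0, 0, 0, 0, 0, 0],
    [0, 0, 0, 0, 0, 0],
    [0, 0, 0, 0, 0, 0]
  ],
  "grip": 0
}}

```text
clock: 4.65
tool_pos: [0.5071, -0.3181, 0.0901]
orientation: [-180.0, -0.0, -90.9]
force: [1.3, 0.2, 0.1]
opening: 0.0399
gripper_force: 0.0
```

Call:
{"method": "play_rows", "body": {
  "plan": [
    [0, 0, 0, 0, 0, 0],
    [0, 0, 0, 0, 0, 0],
    [0, 0, 0, 0, 0, 0],
    [0, 0, 0, 0, 0, 0],
    [0, 0, 0, 0, 0, 0],
    [0, 0, 0, 0, 0, 0]
  ]
}}

```text
clock: 5.15
tool_pos: [0.5069, -0.3181, 0.0899]
orientation: [180.0, 0.0, -90.9]
force: [0.6, 0.6, -1.6]
opening: 0.0261
gripper_force: 30.0
```

Call:
{"method": "play_rows", "body": {
  "plan": [
    [0, 0, -0.5, 0, 0, 0],
    [0, 0, -1, 0, 0, 0],
    [0, 0, -2, 0, 0, 0],
    [0, 0, -2, 0, 0, 0],
    [0, 0, -2, 0, 0, 0],
    [0, 0, -2, 0, 0, 0],
    [0, 0, -1.5, 0, 0, 4.83],
    [0, 0, 0, 0, 0, 4.83],
    [0, 0, 0, 0, 0, 4.84],
    [0, 0, 0, 0, 0, 0]
  ]
}}

```text
clock: 5.98
tool_pos: [0.5068, -0.3182, 0.2012]
orientation: [-179.9, 0.0, -105.7]
force: [0.0, -0.1, -4.0]
opening: 0.0256
gripper_force: 30.0
```

Call:
{"method": "play_rows", "body": {
  "plan": [
    [-1.5, 0.74, 0, 0, 0, 0],
    [-2.5, 1.23, 0, 0, 0, 0],
    [-2.9, 1.43, 0, 0, 0, 0],
    [-2.9, 1.43, 0, 0, 0, 0],
    [-2.9, 1.43, 0, 0, 0, 0],
    [-2.9, 1.43, 0, 0, 0, 0],
    [-2.9, 1.43, 0, 0, 0, 0],
    [-2.9, 1.43, 0, 0, 0, 0],
    [-2.9, 1.43, 0, 0, 0, 0],
    [-2.9, 1.43, 0, 0, 0, 0],
    [-2.5, 1.23, 0, 0, 0, 0],
    [-1.76, 0.83, 0, 0, 0, 0],
    [0, 0, 0, 0, 0, 0],
    [0, 0, 0, 0, 0, 0],
    [0, 0, 0, 0, 0, 0]
  ]
}}

```text
clock: 7.23
tool_pos: [0.4415, 0.0261, 0.2003]
orientation: [-180.0, -0.0, -105.3]
force: [1.3, -0.6, -3.2]
opening: 0.026
gripper_force: 30.0
```

Run:
```python
from h import *
s=save('wrist','w2'); o=get_obs(); print(o['tool_pos'],o['orientation'],o['clock'],o['force'])
for d in spot_point('wrist','box_rim')+spot_point('wrist','tamper'): print(round(d['score'],2),np.round(d['position'],3),np.round(proj(s,d['position'])))
t=save('top','t2')
cv2.imwrite('pics/t2c.png',np.hstack([cv2.resize(t['frame'][165:285,165:285,::-1],(384,384),interpolation=cv2.INTER_CUBIC),s['frame'][:,60:470,::-1]]))
```

```text
[0.44156314 0.02578762 0.20019842] [ 1.79996397e+02 -9.92771244e-03 -1.05379344e+02] 7.2833 [-0.24728925 -0.62587505 -2.72488977]
0.73 [0.438 0.027 0.112] [266. 201.]
```

View pics/t2c.png

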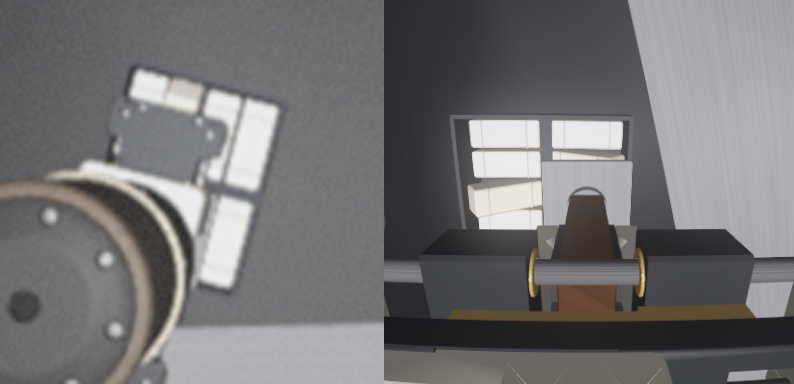

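Run:
```python
from h import *
s=np.load('pics/w2.npy',allow_pickle=True).item()
R2=lambda a:np.array([[np.cos(a),-np.sin(a)],[np.sin(a),np.cos(a)]])
A,B=[ray2z(s,u,v,.062)[:2] for u,v in [(126,115.5),(309,117)]]
d=A-B; a=np.arctan2(d[1],d[0]); print('rim',A,B,np.linalg.norm(d),np.degrees(a)); c=(A+B)/2+R2(a)@[0,.071]; print('centre',c)
P,Q=[ray2z(s,u,v,.120)[:2] for u,v in [(217,162),(308,162)]]; d=P-Q; b=np.arctan2(d[1],d[0]); print('plate',np.linalg.norm(d),np.degrees(b),(P+Q)/2+R2(b)@[0,.036])
```

```text
rim [ 0.54768815 -0.0750052 ] [ 0.38061861 -0.02692069] 0.173851514842917 -16.05641990234244
centre [0.48379083 0.01726733]
plate 0.07053860119828813 -15.267559918766318 [0.44068404 0.02691803]
```

Call:
{"method": "play_rows", "body": {
  "plan": [
    [0, 0, 1, 0, 0, 0],
    [0, 0, 1, 0, 0, 0],
    [0, 0, 0.7, 0, 0, 0],
    [0, 0, 0.3, 0, 0, 0],
    [0, 0, 0.2, 0, 0, 0],
    [0, 0, 0.2, 0, 0, 0],
    [0, 0, 0.2, 0, 0, 0],
    [0, 0, 0.15, 0, 0, 0],
    [0, 0, 0.15, 0, 0, 0],
    [0, 0, 0.15, 0, 0, 0],
    [0, 0, 0.15, 0, 0, 0]
  ]
}}

```text
clock: 8.35
tool_pos: [0.4416, 0.0263, 0.1581]
orientation: [-180.0, 0.0, -105.4]
force: [-1.2, 1.4, -1.0]
opening: 0.026
gripper_force: 30.0
```

Call:
{"method": "play_rows", "body": {
  "plan": [
    [0, 0, 0.15, 0, 0, 0],
    [0, 0, 0.15, 0, 0, 0],
    [0, 0, 0.15, 0, 0, 0],
    [0, 0, 0.15, 0, 0, 0]
  ]
}}

```text
clock: 8.68
tool_pos: [0.4417, 0.0262, 0.1518]
orientation: [-180.0, -0.0, -105.4]
force: [-0.1, -0.2, -2.2]
opening: 0.0255
gripper_force: 30.0
```

Call:
{"method": "play_rows", "body": {
  "plan": [
    [0, 0, 0.15, 0, 0, 0],
    [0, 0, 0.15, 0, 0, 0],
    [0, 0, 0.15, 0, 0, 0],
    [0, 0, 0.15, 0, 0, 0],
    [0, 0, 0.15, 0, 0, 0],
    [0, 0, 0.15, 0, 0, 0],
    [0, 0, 0.15, 0, 0, 0]
  ]
}}

```text
clock: 9.27
tool_pos: [0.4417, 0.0262, 0.1414]
orientation: [-180.0, 0.0, -105.4]
force: [0.2, -0.6, -3.2]
opening: 0.0258
gripper_force: 30.0
```

Call:
{"method": "play_rows", "body": {
  "plan": [
    [0, 0, 0.15, 0, 0, 0],
    [0, 0, 0.15, 0, 0, 0],
    [0, 0, 0.15, 0, 0, 0],
    [0, 0, 0.15, 0, 0, 0],
    [0, 0, 0.15, 0, 0, 0],
    [0, 0, 0.15, 0, 0, 0],
    [0, 0, 0.15, 0, 0, 0]
  ]
}}

```text
clock: 9.85
tool_pos: [0.4416, 0.0262, 0.1309]
orientation: [180.0, -0.0, -105.4]
force: [0.6, 0.3, -2.2]
opening: 0.0257
gripper_force: 30.0
```

Call:
{"method": "play_rows", "body": {
  "plan": [
    [0, 0, 0.15, 0, 0, 0],
    [0, 0, 0.15, 0, 0, 0],
    [0, 0, 0.1, 0, 0, 0],
    [0, 0, 0.05, 0, 0, 0]
  ]
}}

```text
clock: 10.18
tool_pos: [0.4416, 0.0262, 0.1264]
orientation: [180.0, -0.0, -105.4]
force: [0.5, -0.0, -2.6]
opening: 0.0259
gripper_force: 30.0
```

Call:
{"method": "play_rows", "body": {
  "plan": [
    [0, 0, 0.05, 0, 0, 0],
    [0, 0, 0.05, 0, 0, 0],
    [0, 0, 0.05, 0, 0, 0],
    [0, 0, 0, 0, 0, 0]
  ]
}}

```text
clock: 10.52
tool_pos: [0.4416, 0.0262, 0.125]
orientation: [180.0, -0.0, -105.4]
force: [-0.2, 0.4, -2.0]
opening: 0.0257
gripper_force: 30.0
```

Call:
{"method": "play_rows", "body": {
  "plan": [
    [0, 0, 0.05, 0, 0, 0],
    [0, 0, 0.05, 0, 0, 0],
    [0, 0, 0.05, 0, 0, 0],
    [0, 0, 0, 0, 0, 0]
  ]
}}

```text
clock: 10.85
tool_pos: [0.4417, 0.0263, 0.1238]
orientation: [-180.0, 0.0, -105.4]
force: [-0.2, 1.0, 0.2]
opening: 0.0259
gripper_force: 30.0
```

Run:
```python
from h import *
s=save('side','s3'); t=save('wrist','w3')
print(get_obs()['force'],get_obs()['clock'])
i=cv2.resize(s['frame'][150:255,205:305,::-1],(400,420),interpolation=cv2.INTER_CUBIC)
cv2.imwrite('pics/s3c.png',np.hstack([i,cv2.resize(t['frame'][:,60:470,::-1],(400,420))]))
```

```text
[-1.70748293  1.06012374  1.75527461] 10.95
```

View pics/s3c.png

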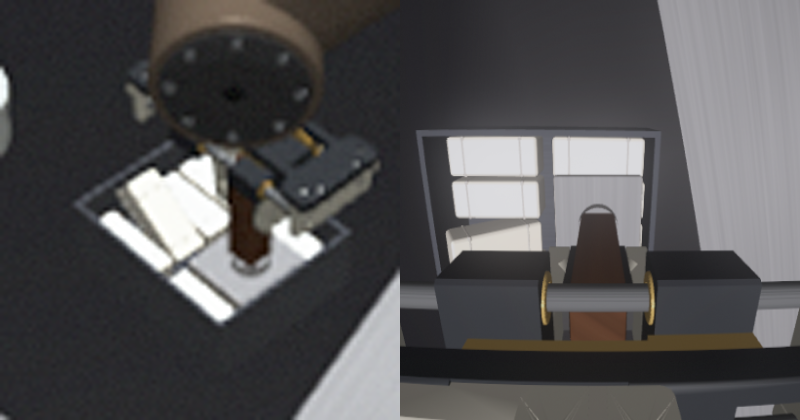

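Call:
{"method": "play_rows", "body": {
  "plan": [
    [0, 0, 0.05, 0, 0, 0],
    [0, 0, 0.05, 0, 0, 0],
    [0, 0, 0, 0, 0, 0]
  ]
}}

```text
clock: 11.2
tool_pos: [0.4418, 0.0263, 0.1237]
orientation: [-180.0, 0.0, -105.4]
force: [-6.8, 2.9, 15.0]
opening: 0.0258
gripper_force: 30.0
```

Call:
{"method": "play_rows", "body": {
  "plan": [
    [0, 0, -0.2, 0, 0, 0],
    [0, 0, -0.5, 0, 0, 0],
    [0, 0, -1, 0, 0, 0],
    [0, 0, -1.5, 0, 0, 0],
    [0, 0, -1.5, 0, 0, 0],
    [0, 0, -1.5, 0, 0, 0],
    [0, 0, -0.7, 0, 0, 0],
    [-0.24, -1.4, 0, 0, 0, 0],
    [-0.5, -2, 0, 0, 0, 0],
    [-0.5, -2, 0, 0, 0, 0],
    [-0.4, -2, 0, 0, 0, 0],
    [-0.2, -1.4, 0, 0, 0, 0],
    [0, 0, 0, 0, 0, 0],
    [0, 0, 0, 0, 0, 0]
  ]
}}

```text
clock: 12.37
tool_pos: [0.5313, 0.0203, 0.1905]
orientation: [179.9, -0.1, -105.5]
force: [-1.8, -0.5, -3.7]
opening: 0.0257
gripper_force: 30.0
```

Run:
```python
from h import *
s=save('side','s4'); t=save('wrist','w4')
o=get_obs();print(o['force'],o['clock'],o['tool_pos'])
i=cv2.resize(s['frame'][150:255,205:305,::-1],(400,420),interpolation=cv2.INTER_CUBIC)
cv2.imwrite('pics/s4c.png',np.hstack([i,cv2.resize(t['frame'][:,60:470,::-1],(400,420))]))
```

```text
[-0.90941699  0.5641233  -2.92912366] 12.4667 [0.53053124 0.02037618 0.19094618]
```

View pics/s4c.png

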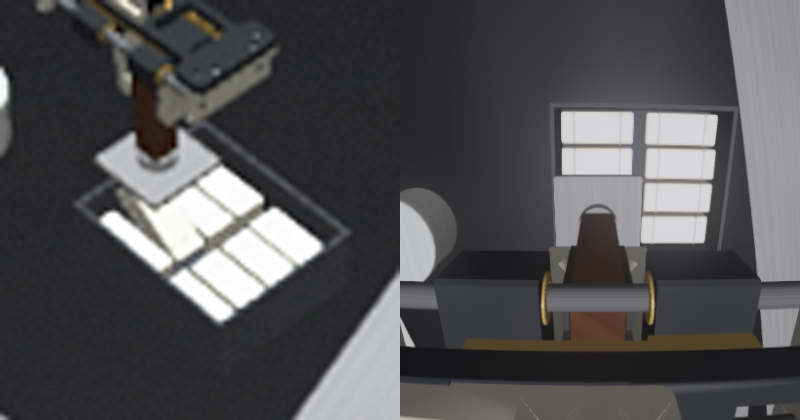

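Call:
{"method": "play_rows", "body": {
  "plan": [
    [0, 0, 0.8, 0, 0, 0],
    [0, 0, 0.8, 0, 0, 0],
    [0, 0, 0.5, 0, 0, 0],
    [0, 0, 0.3, 0, 0, 0],
    [0, 0, 0.15, 0, 0, 0],
    [0, 0, 0.15, 0, 0, 0],
    [0, 0, 0.15, 0, 0, 0],
    [0, 0, 0.15, 0, 0, 0],
    [0, 0, 0.15, 0, 0, 0],
    [0, 0, 0.15, 0, 0, 0],
    [0, 0, 0.15, 0, 0, 0],
    [0, 0, 0.15, 0, 0, 0]
  ]
}}

```text
clock: 13.47
tool_pos: [0.5313, 0.0206, 0.1554]
orientation: [180.0, 0.0, -105.4]
force: [0.4, 1.5, -2.6]
opening: 0.026
gripper_force: 30.0
```

Call:
{"method": "play_rows", "body": {
  "plan": [
    [0, 0, 0.15, 0, 0, 0],
    [0, 0, 0.15, 0, 0, 0],
    [0, 0, 0.15, 0, 0, 0],
    [0, 0, 0.15, 0, 0, 0],
    [0, 0, 0.15, 0, 0, 0],
    [0, 0, 0.15, 0, 0, 0],
    [0, 0, 0.15, 0, 0, 0]
  ]
}}

```text
clock: 14.05
tool_pos: [0.5313, 0.0205, 0.1448]
orientation: [180.0, -0.0, -105.4]
force: [0.8, -0.4, -2.8]
opening: 0.0259
gripper_force: 30.0
```

Call:
{"method": "play_rows", "body": {
  "plan": [
    [0, 0, 0.15, 0, 0, 0],
    [0, 0, 0.15, 0, 0, 0],
    [0, 0, 0.15, 0, 0, 0],
    [0, 0, 0.15, 0, 0, 0],
    [0, 0, 0.15, 0, 0, 0],
    [0, 0, 0.15, 0, 0, 0],
    [0, 0, 0.15, 0, 0, 0]
  ]
}}

```text
clock: 14.63
tool_pos: [0.5314, 0.0206, 0.1344]
orientation: [-180.0, 0.0, -105.4]
force: [-0.6, -0.0, -2.1]
opening: 0.0256
gripper_force: 30.0
```

Call:
{"method": "play_rows", "body": {
  "plan": [
    [0, 0, 0.15, 0, 0, 0],
    [0, 0, 0.15, 0, 0, 0],
    [0, 0, 0.15, 0, 0, 0],
    [0, 0, 0.15, 0, 0, 0],
    [0, 0, 0.15, 0, 0, 0],
    [0, 0, 0.1, 0, 0, 0],
    [0, 0, 0.05, 0, 0, 0]
  ]
}}

```text
clock: 15.22
tool_pos: [0.5313, 0.0205, 0.1254]
orientation: [180.0, -0.0, -105.4]
force: [-1.3, 0.0, -3.1]
opening: 0.0261
gripper_force: 30.0
```

Call:
{"method": "play_rows", "body": {
  "plan": [
    [0, 0, 0.05, 0, 0, 0],
    [0, 0, 0.05, 0, 0, 0],
    [0, 0, 0.05, 0, 0, 0],
    [0, 0, 0, 0, 0, 0]
  ]
}}

```text
clock: 15.55
tool_pos: [0.5313, 0.0206, 0.124]
orientation: [180.0, -0.0, -105.4]
force: [0.5, 0.2, -2.7]
opening: 0.026
gripper_force: 30.0
```

Call:
{"method": "play_rows", "body": {
  "plan": [
    [0, 0, 0.05, 0, 0, 0],
    [0, 0, 0.05, 0, 0, 0],
    [0, 0, 0, 0, 0, 0]
  ]
}}

```text
clock: 15.8
tool_pos: [0.5315, 0.0206, 0.1238]
orientation: [-180.0, 0.0, -105.4]
force: [-2.8, 0.0, 4.9]
opening: 0.0255
gripper_force: 30.0
```

Call:
{"method": "play_rows", "body": {
  "plan": [
    [0, 0, 0.05, 0, 0, 0],
    [0, 0, 0, 0, 0, 0]
  ]
}}

```text
clock: 15.97
tool_pos: [0.5316, 0.0207, 0.1238]
orientation: [-180.0, 0.0, -105.4]
force: [-5.2, 1.5, 9.2]
opening: 0.026
gripper_force: 30.0
```

Call:
{"method": "play_rows", "body": {
  "plan": [
    [0, 0, -0.2, 0, 0, 0],
    [0, 0, -0.5, 0, 0, 0],
    [0, 0, -1, 0, 0, 0],
    [0, 0, -1.5, 0, 0, 0],
    [0, 0, -1.5, 0, 0, 0],
    [0, 0, -1.5, 0, 0, 0],
    [0, 0, -0.8, 0, 0, 0],
    [0, 0, -0.4, 0, 0, 0]
  ]
}}

```text
clock: 16.63
tool_pos: [0.5321, 0.0207, 0.1984]
orientation: [-179.9, 0.1, -105.4]
force: [0.1, -0.9, -2.2]
opening: 0.0257
gripper_force: 30.0
```

Call:
{"method": "play_rows", "body": {
  "plan": [
    [1.4, -0.3, 0, 0, 0, 0],
    [2.5, -0.54, 0, 0, 0, 0],
    [3, -0.65, 0, 0, 0, 0],
    [3, -0.65, 0, 0, 0, 0],
    [3, -0.65, 0, 0, 0, 0],
    [3, -0.65, 0, 0, 0, 0],
    [3, -0.65, 0, 0, 0, 0],
    [3, -0.65, 0, 0, 0, 0],
    [2.8, -0.6, 0, 0, 0, 0],
    [2.3, -0.5, 0, 0, 0, 0],
    [1.5, -0.34, 0, 0, 0, 0],
    [0, 0, 1, 0, 0, 0],
    [0, 0, 2, 0, 0, 0],
    [0, 0, 2.5, 0, 0, 0],
    [0, 0, 2.5, 0, 0, 0],
    [0, 0, 1.5, 0, 0, 0],
    [0, 0, 0.6, 0, 0, 0],
    [0, 0, 0, 0, 0, 0]
  ]
}}

```text
clock: 18.13
tool_pos: [0.5139, -0.27, 0.0935]
orientation: [179.8, -0.0, -105.4]
force: [0.4, 1.0, -3.6]
opening: 0.0255
gripper_force: 30.0
```

Call:
{"method": "play_rows", "body": {
  "plan": [
    [0, 0, 0.1, 0, 0, 0],
    [0, 0, 0.1, 0, 0, 0],
    [0, 0, 0.1, 0, 0, 0],
    [0, 0, 0.05, 0, 0, 0],
    [0, 0, 0, 0, 0, 0]
  ]
}}

```text
clock: 18.55
tool_pos: [0.5153, -0.2706, 0.0927]
orientation: [-179.9, 0.0, -105.4]
force: [-0.1, 0.6, -3.2]
opening: 0.0257
gripper_force: 30.0
```

Run:
```python
from h import *
s=save('top','t5'); c=(.4838,.016)
cv2.imwrite('pics/t5c.png',np.hstack([cv2.resize(warp(s,.04,c,.12)[:,:,::-1],(390,390)),cv2.resize(warp(s,.012,(.468,.316),.12)[:,:,::-1],(390,390))]))
for n,z,c,h in [('lid',.012,(.468,.316),.14)]:
  for th in (80,100,115):
    w=warp(s,z,c,h); m=(w.mean(-1)>th).astype(np.uint8)
    m=cv2.morphologyEx(m,cv2.MORPH_OPEN,np.ones((9,9))); print(n,rect(m,c,h,.5))
for cam in ['top','side']:
  if cam=='side': s=save('side','s5')
  for t in ['lid_grip','block0']: print(cam,t,[(round(d['score'],2),np.round(d['position'],3)) for d in spot_point(cam,t)])
```

```text
lid (array([0.46775, 0.31575], dtype=float32), [np.float32(0.2795), np.float32(0.2795)], [np.float32(90.0), np.float32(0.0)])
lid (array([0.46777716, 0.31639558], dtype=float32), [np.float32(0.18783742), np.float32(0.1544865)], [np.float32(174.59305), np.float32(84.59305)])
lid (array([0.46791655, 0.3164571 ], dtype=float32), [np.float32(0.18609099), np.float32(0.15211186)], [np.float32(174.52728), np.float32(84.52728)])
top lid_grip [(0.77, array([0.471, 0.318, 0.03 ]))]
top block0 [(0.76, array([0.445, 0.044, 0.021])), (0.74, array([0.541, 0.051, 0.02 ])), (0.66, array([0.454, 0.077, 0.021])), (0.49, array([0.534, 0.019, 0.018])), (0.39, array([0.437, 0.008, 0.018]))]
side lid_grip [(0.67, array([0.465, 0.319, 0.024])), (0.5, array([ 0.516, -0.271,  0.004]))]
side block0 [(0.73, array([ 0.429, -0.02 ,  0.018])), (0.67, array([0.531, 0.017, 0.016])), (0.66, array([ 0.522, -0.008,  0.022])), (0.64, array([0.455, 0.074, 0.021])), (0.63, array([ 0.515, -0.042,  0.022])), (0.53, array([0.447, 0.043, 0.018])), (0.47, array([0.544, 0.054, 0.017])), (0.44, array([0.44 , 0.009, 0.02 ]))]
```

View pics/t5c.png

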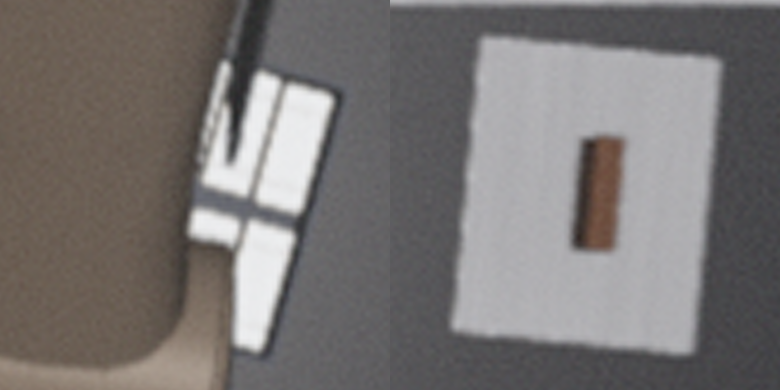

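Call:
{"method": "play_rows", "body": {
  "plan": [
    [0, 0, 0.1, 0, 0, 0],
    [0, 0, 0.05, 0, 0, 0],
    [0, 0, 0.05, 0, 0, 0],
    [0, 0, 0.05, 0, 0, 0],
    [0, 0, 0, 0, 0, 0]
  ]
}}

```text
clock: 19.27
tool_pos: [0.515, -0.2706, 0.0898]
orientation: [180.0, -0.0, -105.4]
force: [-1.7, 1.3, 1.2]
opening: 0.026
gripper_force: 30.0
```

Call:
{"method": "play_rows", "body": {
  "plan": [
    [0, 0, 0, 0, 0, 0],
    [0, 0, 0, 0, 0, 0],
    [0, 0, 0, 0, 0, 0],
    [0, 0, 0, 0, 0, 0],
    [0, 0, 0, 0, 0, 0],
    [0, 0, 0, 0, 0, 0],
    [0, 0, 0, 0, 0, 0]
  ],
  "grip": 6
}}

```text
clock: 19.85
tool_pos: [0.5151, -0.2707, 0.0896]
orientation: [-180.0, -0.0, -105.4]
force: [0.8, -0.5, -0.2]
opening: 0.0594
gripper_force: 0.0
```

Call:
{"method": "play_rows", "body": {
  "plan": [
    [0, 0, -0.5, 0, 0, 0],
    [0, 0, -1, 0, 0, 0],
    [0, 0, -2, 0, 0, 0],
    [0, 0, -3, 0, 0, 0],
    [0, 0, -3, 0, 0, 0],
    [0, 0, -3, 0, 0, 0],
    [0, 0, -2, 0, 0, 0],
    [0, 0, 0, 0, 0, 0]
  ]
}}

```text
clock: 20.52
tool_pos: [0.5173, -0.2716, 0.2411]
orientation: [-179.5, -0.0, -105.4]
force: [1.4, 0.1, 0.2]
opening: 0.0597
gripper_force: 0.0
```

Call:
{"method": "play_rows", "body": {
  "plan": [
    [-1.5, 0.55, 0, 0, 0, 0],
    [-3, 1.1, 0, 0, 0, 0],
    [-3.6, 1.31, 0, 0, 0, 0],
    [-3.6, 1.31, 0, 0, 0, 0],
    [-3.6, 1.31, 0, 0, 0, 0],
    [-3.6, 1.31, 0, 0, 0, 0],
    [-3.6, 1.31, 0, 0, 0, 0],
    [-3.6, 1.31, 0, 0, 0, 0],
    [-3.6, 1.31, 0, 0, 0, 0],
    [-3.6, 1.31, 0, 0, 0, 0],
    [-3.6, 1.31, 0, 0, 0, 0],
    [-3.6, 1.31, 0, 0, 0, 0],
    [-3.6, 1.31, 0, 0, 0, 0],
    [-3.6, 1.31, 0, 0, 0, 0],
    [-3.6, 1.31, 0, 0, 0, 0],
    [-2.8, 1, 0, 0, 0, 0],
    [-1.27, 0.55, 0, 0, 0, 0]
  ]
}}

```text
clock: 21.93
tool_pos: [0.4671, 0.3203, 0.2349]
orientation: [-180.0, 0.0, -105.3]
force: [0.4, 0.2, 0.2]
opening: 0.0601
gripper_force: 0.0
```

Call:
{"method": "play_rows", "body": {
  "plan": [
    [0, 0, 0, 0, 0, -7.14],
    [0, 0, 0, 0, 0, -7.14],
    [0, 0, 0, 0, 0, -7.14],
    [0, 0, 0, 0, 0, -7.14],
    [0, 0, 0, 0, 0, -7.14],
    [0, 0, 0, 0, 0, -7.14],
    [0, 0, 0, 0, 0, -7.14],
    [0, 0, 0, 0, 0, -7.14],
    [0, 0, 0, 0, 0, -7.14],
    [0, 0, 0, 0, 0, -7.14],
    [0, 0, 0, 0, 0, -7.14],
    [0, 0, 0, 0, 0, -7.14],
    [0, 0, 0, 0, 0, -7.14],
    [0, 0, 0, 0, 0, -7.14],
    [0, 0, 0, 0, 0, 0],
    [0, 0, 0, 0, 0, 0]
  ]
}}

```text
clock: 23.27
tool_pos: [0.4675, 0.3166, 0.2349]
orientation: [-180.0, -0.0, -5.7]
force: [0.1, 0.1, -0.7]
opening: 0.0599
gripper_force: 0.0
```

Run:
```python
from h import *
s=save('wrist','w6'); o=get_obs(); print(o['tool_pos'],o['orientation'],o['clock'])
print([(round(d['score'],2),np.round(d['position'],4)) for d in spot_point('wrist','lid_grip')])
c=(.468,.316); w=warp(s,.046,c,.06); cv2.imwrite('pics/w6c.png',np.hstack([cv2.resize(w,(390,390))[:,:,::-1],cv2.resize(s['frame'],(400,390))[:,:,::-1]]))
hsv=cv2.cvtColor(w,cv2.COLOR_RGB2HSV); 
m=(w[...,0].astype(int)-w[...,2]>25); m=cv2.morphologyEx(m.astype(np.uint8),cv2.MORPH_OPEN,np.ones((5,5))); print(rect(m,c,.06,.5))
```

```text
[0.46746785 0.31669943 0.23487076] [-1.79988008e+02 -6.60193861e-03 -5.74787840e+00] 23.3167
[(0.9, array([0.4677, 0.3153, 0.0284]))]
(array([0.4695875 , 0.31578225], dtype=float32), [np.float32(0.068383865), np.float32(0.016722642)], [np.float32(174.59618), np.float32(84.5962)])
```

View pics/w6c.png

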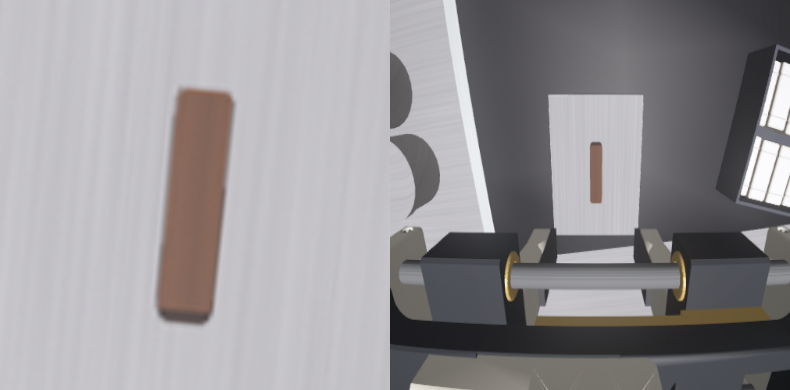

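Call:
{"method": "play_rows", "body": {
  "plan": [
    [0.1, 0.06, 2, 0, 0, 0],
    [0, 0, 3.5, 0, 0, 0],
    [0, 0, 3.5, 0, 0, 0],
    [0, 0, 3.5, 0, 0, 0],
    [0, 0, 3, 0, 0, 0],
    [0, 0, 2, 0, 0, 0],
    [0, 0, 1.2, 0, 0, 0],
    [0, 0, 0.7, 0, 0, 0],
    [0, 0, 0.45, 0, 0, 0],
    [0, 0, 0, 0, 0, 0]
  ]
}}

```text
clock: 24.2
tool_pos: [0.4684, 0.3162, 0.0357]
orientation: [180.0, 0.0, -5.5]
force: [0.6, -0.5, -0.4]
opening: 0.0599
gripper_force: 0.0
```

Call:
{"method": "play_rows", "body": {
  "plan": [
    [0, 0, 0, 0, 0, 0],
    [0, 0, 0, 0, 0, 0],
    [0, 0, 0, 0, 0, 0],
    [0, 0, 0, 0, 0, 0],
    [0, 0, 0, 0, 0, 0],
    [0, 0, 0, 0, 0, 0],
    [0, 0, 0, 0, 0, 0],
    [0, 0, 0, 0, 0, 0],
    [0, 0, 0, 0, 0, 0],
    [0, 0, 0, 0, 0, 0]
  ],
  "grip": 0
}}

```text
clock: 25.03
tool_pos: [0.4684, 0.3162, 0.0362]
orientation: [180.0, 0.0, -5.5]
force: [-1.4, -0.5, 3.7]
opening: 0.0178
gripper_force: 30.0
```

Call:
{"method": "play_rows", "body": {
  "plan": [
    [0, 0, -0.4, 0, 0, 0],
    [0, 0, -1, 0, 0, 0],
    [0, 0, -2, 0, 0, 0],
    [0, 0, -2.5, 0, 0, 0],
    [0, 0, -2.5, 0, 0, 0],
    [0, 0, -2, 0, 0, 0],
    [0, 0, -1.2, 0, 0, 0],
    [0, 0, -0.4, 0, 0, 0]
  ]
}}

```text
clock: 25.7
tool_pos: [0.4691, 0.3172, 0.1591]
orientation: [-179.8, -0.1, -5.5]
force: [1.0, -0.2, -2.3]
opening: 0.018
gripper_force: 30.0
```

Call:
{"method": "play_rows", "body": {
  "plan": [
    [0.15, 1, 0, 0, 0, 0],
    [0.3, 2, 0, 0, 0, 0],
    [0.4, 2.7, 0, 0, 0, 0],
    [0.4, 2.7, 0, 0, 0, 0],
    [0.4, 2.7, 0, 0, 0, 0],
    [0.4, 2.7, 0, 0, 0, 0],
    [0.4, 2.7, 0, 0, 0, 0],
    [0.4, 2.7, 0, 0, 0, 0],
    [0.4, 2.7, 0, 0, 0, 0],
    [0.4, 2.7, 0, 0, 0, 0],
    [0.35, 2.2, 0, 0, 0, 0],
    [0.26, 1.7, 0, 0, 0, 0],
    [0.15, 1.23, 0, 0, 0, 2.2],
    [0, 0, 0, 0, 0, 4],
    [0, 0, 0, 0, 0, 4],
    [0, 0, 0, 0, 0, 0],
    [0, 0, 0, 0, 0, 0]
  ]
}}

```text
clock: 27.12
tool_pos: [0.4832, 0.0156, 0.1553]
orientation: [180.0, 0.1, -15.6]
force: [-0.1, -0.8, -2.4]
opening: 0.0178
gripper_force: 30.0
```

Run:
```python
from h import *
s=save('wrist','w7'); o=get_obs(); print(o['tool_pos'],o['orientation'],o['clock'],o['force'],o['opening'])
cv2.imwrite('pics/w7c.png',s['frame'][:,:,::-1])
print(spot_point('wrist','box_rim'))
```

```text
[0.4833355  0.01585359 0.15547401] [ 1.79962976e+02  6.11408810e-02 -1.55472509e+01] 27.1667 [-0.27638815 -0.58727324 -2.45923418] 0.017759940879451767
[]
```

View pics/w7c.png

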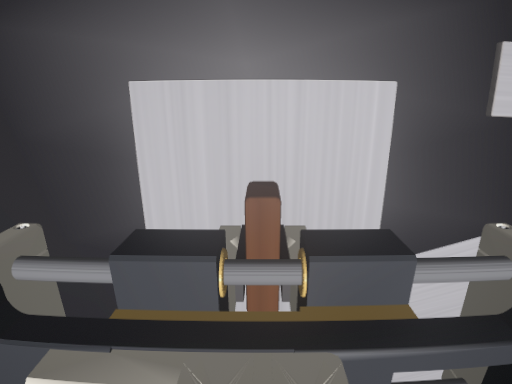

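Run:
```python
from h import *
R2=lambda a:np.array([[np.cos(a),-np.sin(a)],[np.sin(a),np.cos(a)]])
s=np.load('pics/w4.npy',allow_pickle=True).item()
A,B=[ray2z(s,u,v,.062)[:2] for u,v in [(215.3,94.6),(405.4,97.4)]]
d=A-B; a=np.arctan2(d[1],d[0]); print('rim',np.linalg.norm(d),np.degrees(a),(A+B)/2+R2(a)@[0,.071])
s=np.load('pics/w7.npy',allow_pickle=True).item()
A,B=[ray2z(s,u,v,.131)[:2] for u,v in [(133,82.5),(391.5,82.5)]]
d=B-A; a=np.arctan2(d[1],d[0])+np.pi/2; print('lid far edge',np.linalg.norm(d),np.degrees(a),(A+B)/2+R2(a)@[-.091,0])
g=cv2.cvtColor(np.load('pics/top0.npy',allow_pickle=True).item()['frame'],cv2.COLOR_RGB2GRAY)
# blocks: bright region of rectified initial & level views vs. box
t=np.load('pics/top0.npy',allow_pickle=True).item(); c=(.4838,.016); w=warp(t,.034,c,.12)
m=cv2.morphologyEx((w.min(-1)>150).astype(np.uint8),cv2.MORPH_CLOSE,np.ones((25,25))); print('blocks',rect(m,c,.12,.5))
```

```text
rim 0.17178865430896076 -15.811254847477304 [0.48356854 0.01706447]
lid far edge 0.14048431327420724 -15.549477570357592 [0.48224098 0.01618515]
blocks (array([0.48325524, 0.01715964], dtype=float32), [np.float32(0.16911677), np.float32(0.1324743)], [np.float32(163.86716), np.float32(73.86716)])
```

Run:
```python
from h import *
from scipy.optimize import brentq
s=np.load('pics/w7.npy',allow_pickle=True).item(); o=np.array([.48334,.01585])
ax=np.array([np.cos(np.radians(-15.55)),np.sin(np.radians(-15.55))])
for v,l,r in [(82.5,133,391.5),(150,138.5,388),(228,145,384)]:
    f=lambda z:np.linalg.norm(ray2z(s,l,v,z)[:2]-ray2z(s,r,v,z)[:2])
    z=brentq(lambda z:f(z)-.148,.03,.2); m=(ray2z(s,l,v,z)+ray2z(s,r,v,z))[:2]/2
    print(v,f(.131),z,(m-o)@ax)
i=s['frame'].astype(int).mean(-1)
for v in (90,120,150,180,210,226): 
    g=np.diff(i[v-2:v+3].mean(0)); print(v,g[110:170].argmax()+110.5,g[360:410].argmin()+360.5)
j=i[:,200:240].mean(1);print(np.diff(j)[60:110].argmax()+60.5)
```

```text
82.5 0.14048431327420724 0.12231834153511936 0.0905186682527974
150 0.1436799475229283 0.1261207314483338 0.05217615994635417
228 0.1494114169269277 0.13253296908839662 0.004767595612622603
90 128.5 396.5
120 131.5 392.5
150 135.5 389.5
180 138.5 385.5
210 142.5 381.5
226 144.5 379.5
79.5
```

Run:
```python
from h import *
from scipy.optimize import brentq
s=np.load('pics/w7.npy',allow_pickle=True).item(); o=np.array([.48334,.01585])
a=np.radians(-15.55);ax=np.array([np.cos(a),np.sin(a)]);ay=np.array([-ax[1],ax[0]])
for v,l,r in [(80,127.4,397.8),(120,131.5,392.7),(150,135.2,389.2),(180,138.7,385.5),(226,144.5,379.8)]:
    f=lambda z:np.linalg.norm(ray2z(s,l,v,z)[:2]-ray2z(s,r,v,z)[:2])
    z=brentq(lambda z:f(z)-.148,.03,.2); m=(ray2z(s,l,v,z)+ray2z(s,r,v,z))[:2]/2-o
    print(v,f(.131),z,m@ax,m@ay)
```

```text
80 0.14685717206589016 0.1297371622765281 0.0913381117957021 -0.0001705633493552668
120 0.14650855086603554 0.12934801030473259 0.06977573801524611 0.00011600503005314586
150 0.14634082957646874 0.12916012912290364 0.052646443763650894 5.995713727374527e-05
180 0.14640326503111234 0.12923011953963534 0.034599077304059755 0.00012402625905930383
226 0.14668916666135542 0.12954985544126307 0.00480227674409461 9.914630215309347e-05
```

Call:
{"method": "play_rows", "body": {
  "plan": [
    [0, -0.08, 0.7, 0, 0, 0.2],
    [0, 0, 1.2, 0, 0, 0],
    [0, 0, 1.2, 0, 0, 0],
    [0, 0, 1, 0, 0, 0],
    [0, 0, 0.6, 0, 0, 0],
    [0, 0, 0.3, 0, 0, 0],
    [0, 0, 0.2, 0, 0, 0],
    [0, 0, 0.2, 0, 0, 0],
    [0, 0, 0.2, 0, 0, 0],
    [0, 0, 0, 0, 0, 0]
  ]
}}

```text
clock: 28.05
tool_pos: [0.4842, 0.0169, 0.1]
orientation: [-180.0, -0.0, -15.9]
force: [-0.3, -0.2, -2.0]
opening: 0.0177
gripper_force: 30.0
```

Call:
{"method": "play_rows", "body": {
  "plan": [
    [0, 0, 0.15, 0, 0, 0],
    [0, 0, 0.15, 0, 0, 0],
    [0, 0, 0.15, 0, 0, 0],
    [0, 0, 0, 0, 0, 0]
  ]
}}

```text
clock: 28.38
tool_pos: [0.484, 0.0168, 0.0953]
orientation: [180.0, 0.0, -15.9]
force: [-0.4, 0.5, -2.5]
opening: 0.0181
gripper_force: 30.0
```

Skirt is below the rim without contact; continue down.

Call:
{"method": "play_rows", "body": {
  "plan": [
    [0, 0, 0.15, 0, 0, 0],
    [0, 0, 0.15, 0, 0, 0],
    [0, 0, 0.1, 0, 0, 0],
    [0, 0, 0, 0, 0, 0]
  ]
}}

```text
clock: 28.72
tool_pos: [0.484, 0.0168, 0.0913]
orientation: [180.0, 0.0, -15.9]
force: [-0.3, 0.0, -1.8]
opening: 0.0178
gripper_force: 30.0
```

Call:
{"method": "play_rows", "body": {
  "plan": [
    [0, 0, 0.05, 0, 0, 0],
    [0, 0, 0.05, 0, 0, 0],
    [0, 0, 0, 0, 0, 0]
  ]
}}

```text
clock: 28.97
tool_pos: [0.4841, 0.0169, 0.0905]
orientation: [180.0, 0.0, -15.9]
force: [0.5, -0.7, -3.7]
opening: 0.0177
gripper_force: 30.0
```

Call:
{"method": "play_rows", "body": {
  "plan": [
    [0, 0, 0.05, 0, 0, 0],
    [0, 0, 0.05, 0, 0, 0],
    [0, 0, 0, 0, 0, 0]
  ]
}}

```text
clock: 29.22
tool_pos: [0.4842, 0.0169, 0.0902]
orientation: [-180.0, -0.0, -15.9]
force: [-2.2, 0.4, 6.1]
opening: 0.0182
gripper_force: 30.0
```

Call:
{"method": "play_rows", "body": {
  "plan": [
    [0, 0, 0, 0, 0, 0],
    [0, 0, 0, 0, 0, 0],
    [0, 0, 0, 0, 0, 0],
    [0, 0, 0, 0, 0, 0],
    [0, 0, 0, 0, 0, 0],
    [0, 0, 0, 0, 0, 0]
  ],
  "grip": 5
}}

```text
clock: 29.72
tool_pos: [0.4842, 0.0169, 0.0895]
orientation: [180.0, -0.0, -15.9]
force: [0.1, -0.4, 0.5]
opening: 0.0485
gripper_force: 0.0
```

Call:
{"method": "play_rows", "body": {
  "plan": [
    [0, 0, -0.5, 0, 0, 0],
    [0, 0, -1, 0, 0, 0],
    [0, 0, -2, 0, 0, 0],
    [0, 0, -3, 0, 0, 0],
    [0, 0, -3, 0, 0, 0],
    [0, 0, -3, 0, 0, 0],
    [0, 0, -2, 0, 0, 0],
    [0, 0, 0, 0, 0, 0],
    [0, 0, 0, 0, 0, 0]
  ]
}}

```text
clock: 30.47
tool_pos: [0.4846, 0.0171, 0.2361]
orientation: [-179.9, -0.1, -15.9]
force: [0.1, 0.6, -1.1]
opening: 0.0498
gripper_force: 0.0
```

Run:
```python
from h import *
s=save('wrist','w8'); o=get_obs(); print(o['tool_pos'],o['clock'],o['opening'])
print([(round(d['score'],2),np.round(d['position'],3)) for t in('lid_grip','lid') for d in spot_point('wrist',t)])
t=save('side','s8')
for n in ('tamper','lid'): print(n,[(round(d['score'],2),np.round(d['position'],3)) for d in spot_point('side',n)])
a=t['frame'][100:290,180:360,::-1]
cv2.imwrite('pics/f.png',np.hstack([cv2.resize(a,(360,380),interpolation=cv2.INTER_CUBIC),cv2.resize(s['frame'][:,:,::-1],(430,380))]))
```

```text
[0.48394449 0.01692628 0.23479424] 30.5167 0.050111932816908386
[(0.8, array([0.486, 0.016, 0.081])), (0.57, array([0.483, 0.014, 0.053]))]
tamper [(0.97, array([ 0.535, -0.44 ,  0.002])), (0.92, array([ 0.384, -0.335, -0.002])), (0.65, array([ 0.514, -0.271,  0.001])), (0.6, array([ 0.36 , -0.487, -0.002]))]
lid [(0.86, array([0.486, 0.017, 0.056]))]
```

View pics/f.png

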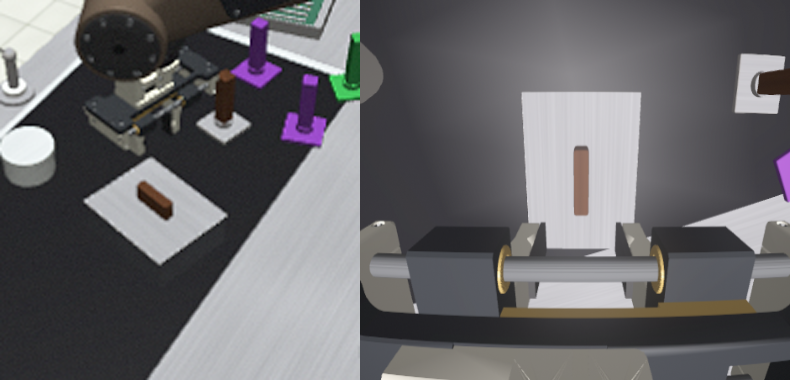

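The lid lies flat on the box at about (155,210) in the left half, with its bar at (155,198). The tamper stands upright at (225,120), well clear of the box, and the networks put the lid origin near z = 0.054, as it should be when seated.

```bash
python3 -c "
from plant import *
print(close_job())"
```

```text
the job is handed in; nothing more can be done
None
```

I tamped the three blocks level, stood the tamper upright on the counter clear of the box, seated the lid squarely on the rim, and handed the job in at about 30.5 s; no verdict came back.

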